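Clamp the flask on the bench shaker with the sunk clamp knob

TASK

Take the stoppered flask out of the blue tray and stand it on the shaker's deck between the two jaws. Then reach down through the round opening in the steel guard and turn the sunk red clamp knob clockwise until the jaw holds the flask firmly by feel, without over-tightening it. Take your hand away, do not push the jaw itself or force the guard, and leave the other things as they are.

Things in the scene. Friction and masses are not known exactly. Their poses are not given: they have to be found in the camera images.
- shaker: Bench shaker, switched off, fixed; 190 mm (x) by 330 mm (y). Origin: centre of its underside on the table; z up; control panel on its -x side. White base, grey carriage with a flat deck 118 mm above the table. The clamp on the deck works along the shaker's y: a sliding jaw (nearer the knob) pushes towards +y, against a V-jaw.
- flask_place (a point): Point on the deck at x = 0, y = 71 mm in the shaker's frame. A flask set down with its axis within 2.5 mm of it stands clear of both jaws. The V-jaw on its +y side (two rubber faces, 30 mm high) is bolted in a slot, set differently each time and not measured: a flask that touches both faces has its axis 3 to 15 mm beyond this point in +y. A clamped flask thus stands up to 15 mm from it.
- flask: 250 ml conical flask, clear, blue stopper, loose, upright, 0.14 to 0.22 kg, 153 mm high, in the blue tray (floor 4 mm, walls 36 mm high). Origin: centre of its underside. Foot 80 mm across with straight sides to 22 mm, cone to 98 mm, neck 34 mm across from 98 to 145 mm (grip it at about 125 mm), then the stopper, 29 mm across.
- guard: Steel guard plate, 150 mm (x) by 108 mm (y) by 4 mm, screwed on the deck over the well of the knob. It has one round opening, 90 mm across, centred on the knob's axis. Origin: centre of its underside, on the deck. A gripper must be partly closed to pass.
- opening (a point): Centre of the guard's opening, level with the guard's upper face, 122 mm above the table. It lies at x = 0, y = -110 mm in the shaker's frame.
- knob_grip (a point): Point on the knob's vertical axis, 101 mm above the table, 21 mm below the guard's upper face: the height to grip at. The knob is a red upright bar, 46 mm long, 16 mm thick, from 70 to 112 mm above the table, on a black disc 52 mm across. It sits in a well 97 mm across with its floor 62 mm above the table.
- clamp_knob (a joint): Knob angle, rad, growing clockwise from above, 0 (open) to 3.4; starts at 0 to 0.37. At 0 the bar lies along the shaker's x: bar yaw = shaker yaw - angle; half a turn looks the same. Moves the jaw 8 mm per rad. Drag 0.20 N m either way: it stays where left. After 0.7 to 2.7 rad of turning the jaw begins to press; turning then takes 0.008 N m more per N, 0.028 per 0.1 rad: 0.30 N m when right.
- jaw: Sliding aluminium jaw; springy rubber pad, 60 mm wide, 29 mm high, facing the flask (+y). Origin: on the deck, centre of the unsqueezed pad's face. Pad: about 1 mm per 5 N. Firm is 8 to 20 N on the flask (best 13 N, 0.37 rad of knob after it begins to press); over 28 N harms it. Sliding the flask takes 1 N. At rest the knob's drag can mask the load: compare while turning or after equal steps.
- tube_rack: Bystander: purple rack with four capped test tubes, 58 by 150 mm, 107 mm high, loose in the tray beside the flask. Origin: centre of its underside.
- jar: Bystander: dark jar with a yellow lid, 74 mm across, 105 mm high, on the table. Origin: centre of its underside.
- vinegar: Bystander: clear bottle with a red label and red cap, 72 mm across, 210 mm high, on the table. Origin: centre of its underside.
Not all that is in view belongs to the job. There is more than one size of the flask; the one meant has the size given above.

How it is judged:
By the outcome, as a careful person would: the job done as asked, in the order asked, and still so for the second after the job is handed in, with the robot touching nothing.
It also fails if it takes over 72 s, if anything falls off the work surface, if the arm or the gripper's body presses on something with over 40 N, if the wrist force passes 120 N, or if a joint passes its speed limit or range.

ROBOT

A 6-joint arm with a two-finger parallel gripper is mounted at the origin on the work surface. World frame = base frame: x ahead of the robot, y to its left, z up, the work surface at z = 0. Lengths are in m, angles in rad, forces in N, time in s.
With the tool pointing down it reaches from about 0.25 to 0.725 m from the base axis. Payload 4 kg.
Tool frame: the origin (TCP) lies midway between the tips of the shut fingers; the grasp point (between the pads) lies 19 mm behind it; z points along the fingers, y is the line along which they close (so a half turn about z gives the same grasp; the last joint's range is limited). The gripper opens to 85 mm and grips with 20 to 120 N. Pads are 22 mm wide; open, the fingers measure 114 mm over their backs; the gripper's body (76 mm by 85 mm) begins 54 mm behind the grasp point. The pads swing forward as they close: fully open they stand 13 mm farther back than shut.
Start: joints at [-1.251, 0.241, 0.005, 1.335, 0, 1.571], TCP at [0.157, -0.475, 0.231] pointing down, gripper open.
Joint ranges: [-2.72, 2.72], [-1.05, 1.87], [-1.09, 1.28], [-1.99, 2.15], [-1.42, 1.44], [-3.14, 3.14]. Speed limits (rad/s): [2.79, 2.79, 3.14, 3.14, 3.14, 3.14].

INTERFACE

Orientations are given as a unit quaternion [x, y, z, w].
In Python, from workcell import bot gives the robot as it stands. The module is installed in compiled form; this text tells all that it offers.
- The arm moves only by the tool jog_arm, never from a script. Its argument "deltas" is a list of rows, each an object with "fingers": the opening, from 0 (shut) to 1 (fully open); "delta_pos": the shift along the tool's x, y, z normalised to -1 to 1, where 1 is 300 mm, a list of three; "yaw": the turn about the tool's z normalised to -1 to 1, where 1 is pi/4 rad. A call has 1 to 12 rows; each row is the pose to reach, as a shift and turn from the pose commanded when the call began, along the tool's axes at that moment; what a row does not reach only later rows make up. A row lasts 1/10 s, in which the tool goes at most 50 mm and 8.59 degrees, less where a joint would pass 70% of its speed; a pose out of reach is approached as far as the arm can. A call with a number of a shift or a turn outside -1 to 1 is refused whole. A call with a gripper value outside its range is refused whole. The fingers move at their own pace and stop on an object; the grip force is fixed at half the most. Time passes only in rows, so rows that repeat a pose let the fingers close. It gives the time, the measured TCP pose, the force, the opening and the grip force at its end, in the units of the state.
- bot.get_obs(): the state, without advancing time (a new reading comes with each control period).
- bot.camera(name): name is "side" or "top"; returns a dict with "image" (480x640x3 uint8, red, green, blue), "range_z" (480x640 float32, m along the optical axis (not along the pixel's ray), 0 where there is no reading), "fx", "fy", "cx", "cy" (pixels), "rvec" (rotation vector, rad) and "tvec" (3), from world to camera coordinates, as OpenCV has them. Camera axes: x right, y down, z forward; pixel columns grow to the right and rows downward; lengths in m; the calibration is good to about 2 mm. A picture is of the moment at which its call begins.
- bot.job_done(): hands the job in; it is judged then, once.
The state is a dict: "clock": time; "joint_pos": joint angles; "joint_vel": joint speeds; "tau": joint torques, N m; "eef_pos": TCP position; "tool_rot": TCP orientation; "ft_force": force on the tool from outside, world axes, zero at the start; "ft_torque": the same for the moment, N m; "grip_width": finger opening in m; "grasp_force": force on a finger pad.
Only numpy, scipy, OpenCV 4.12 (cv2) and the standard library are available. Lean on these libraries where they do the work, as an engineer would, in place of code of your own. Each camera call takes 0.05 s, during which the arm holds its last target. There are 200 camera calls.

## Working session

There is one attempt and no reset: what is moved stays moved. The work goes in short steps, Python scripts to look and compute and a tool call to move; the robot and the scene stay as the last step left them, time stands still between calls to the robot, and variables do not carry over. Pictures are saved under pics/ and viewed, at most 10 in all, crops included, and the job is handed in when it is done.

Besides the shell and the picture viewer there is one more tool, called as a command line: name --argument value ..., lists and objects as JSON in quotes. jog_arm: Moves the arm, as the interface text tells. Scaled input: -1 to 1 covers 300 mm each way for a shift and pi/4 rad each way for a turn. Its arguments: {"type":"object","properties":{"deltas":{"type":"array","items":{"type":"object","properties":{"fingers":{"type":"number"},"delta_pos":{"type":"array","items":{"type":"number"}},"yaw":{"type":"number"}}}}},"required":["deltas"]}

```bash
mkdir -p pics; cat > h.py <<'E'
import numpy as np, cv2
from workcell import bot
def cam(n):
    c=bot.camera(n); R=cv2.Rodrigues(np.array(c['rvec'],float))[0]; t=np.array(c['tvec'],float).ravel()
    c['R']=R; c['t']=t; return c
def ray(c,u,v):
    d=c['R'].T@np.array([(u-c['cx'])/c['fx'],(v-c['cy'])/c['fy'],1.]); o=-c['R'].T@c['t']; return o,d
def onz(c,u,v,z):
    o,d=ray(c,u,v); return o+d*(z-o[2])/d[2]
def cloud(c):
    v,u=np.mgrid[:480,:640]; Z=c['range_z']
    P=np.stack([(u-c['cx'])/c['fx']*Z,(v-c['cy'])/c['fy']*Z,Z],-1)
    W=(P-c['t'])@c['R']; W[Z==0]=np.nan; return W
def save(n,im): cv2.imwrite('pics/'+n,im[...,::-1])
E
python3 - <<'E'
from h import *
for n in('top','side'):
    c=cam(n); save(n+'0.png',c['image']); print(n,-c['R'].T@c['t'],c['R'][2],c['fx'])
o=bot.get_obs();print({k:np.round(v,3).tolist() for k,v in o.items()})
E
```

```text
top [0.42242884 0.05096368 1.45577851] [ 0.08784919  0.00129601 -0.99613294] 524.666199771071
side [ 0.43400383 -1.16121318  1.0590955 ] [ 0.06665174  0.78907006 -0.61067666] 559.9106101412866
{'clock': 0.1, 'joint_pos': [-1.251, 0.241, 0.004, 1.335, 0.0, 1.571], 'joint_vel': [-0.001, -0.002, 0.004, 0.001, 0.001, -0.001], 'tau': [-0.001, -37.314, 25.301, 0.011, -0.0, -0.0], 'eef_pos': [0.157, -0.474, 0.23], 'tool_rot': [0.987, 0.159, -0.0, -0.001], 'ft_force': [-0.44, -0.572, -0.436], 'ft_torque': [0.017, 0.014, -0.029], 'grasp_force': 0.0, 'grip_width': 0.086}
```

View pics/top0.png

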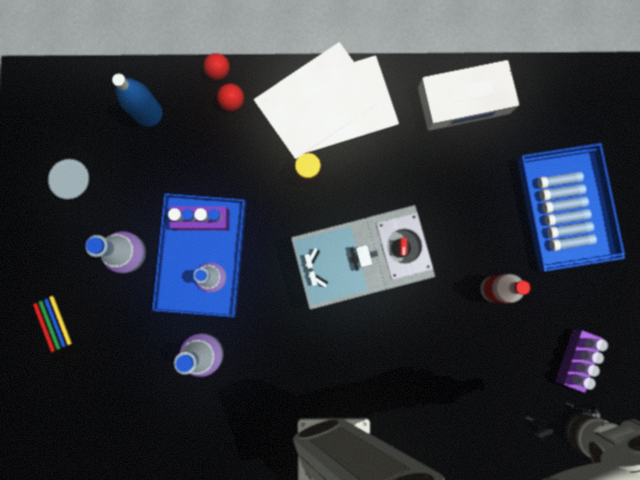

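View pics/side0.png

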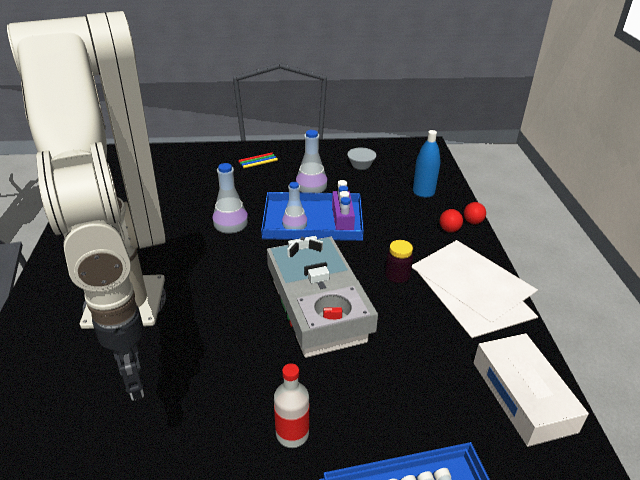

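The flask in question stands in the tray at top (208,275) and side (293,205). It could be confused with the big flasks at top (115,250) and (198,357), which stand outside the tray, or with the tube rack at (197,217). The other tray at (573,207) holds only tubes. The shaker opening is at top (405,246). Next I measure these.

```bash
python3 - <<'E'
from h import *
t=cam('top'); s=cam('side')
W=cloud(t); im=t['image'].astype(int)
hsv=cv2.cvtColor(t['image'],cv2.COLOR_RGB2HSV)
# deck by depth
m=((abs(W[...,2]-.12)<.012)).astype(np.uint8); m[:, :285]=0; m[:,440:]=0; m[:200]=0; m[315:]=0
print('deck z med',np.nanmedian(W[...,2][m>0]))
cs,_=cv2.findContours(m,cv2.RETR_CCOMP,cv2.CHAIN_APPROX_NONE)
c=max(cs,key=cv2.contourArea)[:,0]
P=np.array([onz(t,u,v,.118)[:2] for u,v in c]).astype(np.float32)
r=cv2.minAreaRect(P); print('deck rect',r, 'box',cv2.boxPoints(r).round(4).tolist())
# opening: hole contour
for k in sorted(cs,key=cv2.contourArea)[-4:]:
    q=np.array([onz(t,u,v,.122)[:2] for u,v in k[:,0]]).astype(np.float32)
    if len(q)>20: print('contour',cv2.contourArea(k),cv2.fitEllipse(q))
# red knob
R=((im[...,0]>110)&(im[...,1]<70)&(im[...,2]<70)).astype(np.uint8)
R[:, :380]=0;R[:,430:]=0;R[:220]=0;R[280:]=0
v,u=np.nonzero(R); q=np.array([onz(t,a,b,.112)[:2] for a,b in zip(u,v)]).astype(np.float32)
print('knob',cv2.minAreaRect(q),len(q),np.nanmedian(W[v,u,2]))
# stopper
def blob(c,x0,x1,y0,y1):
    h=cv2.cvtColor(c['image'],cv2.COLOR_RGB2HSV); return h
top=cv2.resize(t['image'][240:310,165:265],None,fx=4,fy=4,interpolation=cv2.INTER_CUBIC)
top2=cv2.resize(t['image'][200:310,285:440],None,fx=4,fy=4,interpolation=cv2.INTER_CUBIC)
sd=cv2.resize(s['image'][175:240,260:330],None,fx=4,fy=4,interpolation=cv2.INTER_CUBIC)
can=np.zeros((600,800,3),np.uint8)+60
can[:110*4//1,:620]=top2[:440]; 
can=np.zeros((600,800,3),np.uint8)
can[0:280,0:400]=top; can[0:260,410:690]=sd; a=cv2.resize(top2,(440,312)); can[285:597,0:440]=a
save('crop1.png',can)
E
```

```text
deck z med 0.11858600102340769
deck rect ((0.5265917181968689, -0.07434466481208801), (0.18983781337738037, 0.3297809958457947), 14.327630043029785) box [[0.3937999904155731, 0.061900001019239426], [0.47540000081062317, -0.25760000944137573], [0.6593999862670898, -0.21060000360012054], [0.5777999758720398, 0.10890000313520432]]
contour 373.5 ((0.49778908491134644, 0.04365582391619682), (0.053209803998470306, 0.0976920872926712), 103.78141021728516)
contour 388.0 ((0.5266909003257751, -0.06886972486972809), (0.05452554672956467, 0.06555048376321793), 103.9381103515625)
contour 1000.5 ((0.5535441637039185, -0.18034979701042175), (0.0913957804441452, 0.09151425957679749), 132.8468017578125)
contour 9352.0 ((0.5260719060897827, -0.07399098575115204), (0.2142590582370758, 0.4023634195327759), 14.29901123046875)
knob ((0.5536627173423767, -0.18124829232692719), (0.018016589805483818, 0.04151421785354614), 88.84443664550781) 83 0.11052181988554817
```

View pics/crop1.png

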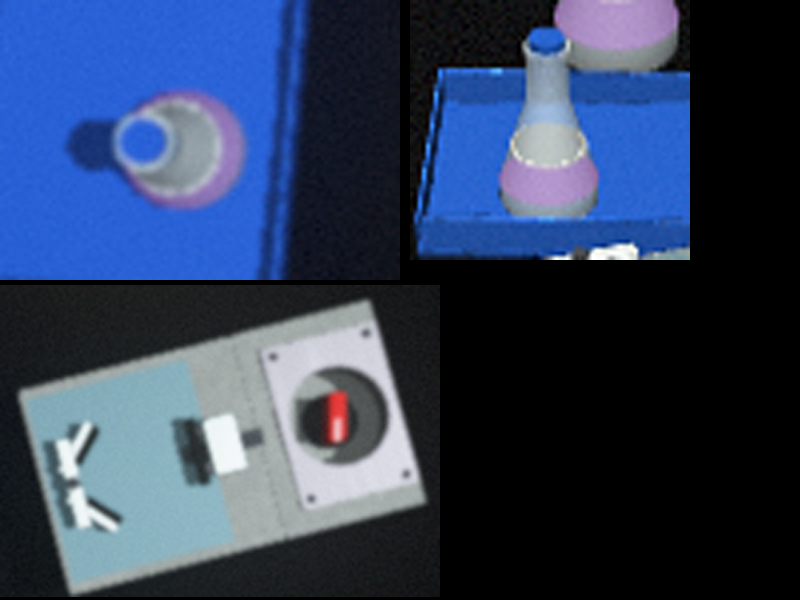

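The crop confirms the choice: a small flask inside the tray, with its stopper at top (201,275.5) and side (294,185). The shaker measurement agrees with itself: yaw is 14.3° and the opening is at (0.5535, -0.1805). The knob bar lies at about -1°, so its angle is about 0.27 rad.

```bash
cat >> h.py <<'E'
def tri(obs):
    A=np.zeros((3,3));b=np.zeros(3)
    for c,u,v in obs:
        o,d=ray(c,u,v); d/=np.linalg.norm(d); M=np.eye(3)-np.outer(d,d); A+=M; b+=M@o
    return np.linalg.solve(A,b)
from scipy.spatial.transform import Rotation as Ro
YAW=np.radians(14.33); O=np.array([.5263,-.0742]); ey=np.array([-np.sin(YAW),np.cos(YAW)]); ex=np.array([np.cos(YAW),np.sin(YAW)])
PLACE=O+.071*ey; KNOB=O-.11*ey
def go(x,y,z,yx=None):
    "deltas to world target; yx = wanted yaw of the tool's y (closing) axis, rad mod pi"
    o=bot.get_obs(); R=Ro.from_quat(o['tool_rot']).as_matrix(); d=R.T@(np.array([x,y,z])-o['eef_pos'])
    print('delta_pos',(d/.3).round(4).tolist(), 'rows',np.linalg.norm(d)/.05)
    cy=np.arctan2(R[1,1],R[0,1]); print('y yaw',cy,'j',np.round(o['joint_pos'],2))
    if yx is not None:
        w=-(yx-cy); w=(w+np.pi/2)%np.pi-np.pi/2; print('turn about tool z',w,'norm',w/(np.pi/4))
E
python3 - <<'E'
from h import *
t=cam('top'); s=cam('side')
def mask(c,x0,x1,y0,y1,f):
    h=c['image'].astype(int)[y0:y1,x0:x1]; m=f(h).astype(np.uint8)
    v,u=np.nonzero(m); return m,u+x0,v+y0
f=lambda h:(h[...,2]-h[...,0]>80)
# stopper in top: blue component near (201,275)
m,u,v=mask(t,193,209,267,284,f)
n,l,st,ce=cv2.connectedComponentsWithStats(m,connectivity=4); k=l[275-267,201-193]; pt=ce[k]+[193,267]; print('top stop',pt,st[k])
m,u,v=mask(s,282,306,178,195,lambda h:(h[...,2]-h[...,0]>90)); 
n,l,st,ce=cv2.connectedComponentsWithStats(m,connectivity=4); k=l[185-178,294-282]; ps=ce[k]+[282,178]; print('side stop',ps,st[k])
print('onz .157',onz(t,*pt,.157),'tri',tri([(t,*pt),(s,*ps)]))
# purple
m,u,v=mask(t,190,230,255,300,lambda h:(h[...,0]>120)&(abs(h[...,0]-h[...,2])<60)&(h[...,0]-h[...,1]>15))
q=cv2.convexHull(np.stack([u,v],1).astype(np.int32)); (cx,cy),r=cv2.minEnclosingCircle(q); print('purple',cx,cy,r, onz(t,cx,cy,.03),2*r*1.43/524)
W=cloud(t); print('z stop',W[275,200:203,2])
print(PLACE,KNOB)
print(onz(t,509,290,.2),onz(t,523,288,.21))
E
```

```text
top stop [198.92361111 273.86805556] [  0   0  14  14 144]
side stop [293.84313725 184.70588235] [ 8  4  9  7 51]
onz .157 [0.48281019 0.33447876 0.157     ] tri [0.48193238 0.33649951 0.14770272]
purple 210.7820587158203 277.21795654296875 13.906106948852539 [0.4794291  0.32984511 0.03      ] 0.07589974403381348
z stop [0.16002714 0.15931983 0.15748717]
[ 0.50872705 -0.00540907] [ 0.5535257  -0.18077749]
[ 0.43815795 -0.41545518  0.2       ] [ 0.44256996 -0.44504316  0.21      ]
```

```bash
python3 - <<'E'
from h import *
go(.32,-.07,.36)
go(.479,.3297,.24)
E
```

```text
delta_pos [0.9392, -1.1095, -0.4292] rows 9.094073701782843
y yaw -1.2510369400507468 j [-1.25  0.24  0.    1.34 -0.    1.57]
delta_pos [1.8612, -2.2073, -0.0284] rows 17.324528345346025
y yaw -1.2510369400507468 j [-1.25  0.24  0.    1.34 -0.    1.57]
```

jog_arm --deltas '[{"delta_pos":[0,0,-0.4],"yaw":-0.4,"fingers":1},{"delta_pos":[0,0,-0.4],"yaw":-0.4,"fingers":1},{"delta_pos":[0,0,-0.4],"yaw":-0.4,"fingers":1}]'

```text
clock: 0.6
eef_pos: [0.1575, -0.4756, 0.356]
tool_rot: [0.95, 0.313, 0.0, 0.003]
ft_force: [-0.0, -1.3, 0.3]
grip_width: 0.0857
grasp_force: 0.0
```

```bash
python3 - <<'E'
from h import *
go(.30,-.2,.36)
E
```

```text
delta_pos [0.9281, -0.4561, -0.0182] rows 6.205642508655105
y yaw -0.9340326131930878 j [-1.25  0.22  0.3   1.64  0.    1.25]
```

jog_arm --deltas '[{"delta_pos":[0.928,-0.456,-0.02],"yaw":-0.95,"fingers":1},{"delta_pos":[0.928,-0.456,-0.02],"yaw":-0.95,"fingers":1},{"delta_pos":[0.928,-0.456,-0.02],"yaw":-0.95,"fingers":1},{"delta_pos":[0.928,-0.456,-0.02],"yaw":-0.95,"fingers":1},{"delta_pos":[0.928,-0.456,-0.02],"yaw":-0.95,"fingers":1},{"delta_pos":[0.928,-0.456,-0.02],"yaw":-0.95,"fingers":1},{"delta_pos":[0.928,-0.456,-0.02],"yaw":-0.95,"fingers":1},{"delta_pos":[0.928,-0.456,-0.02],"yaw":-0.95,"fingers":1}]'

```text
clock: 1.4
eef_pos: [0.301, -0.1983, 0.3576]
tool_rot: [0.77, 0.638, -0.0, 0.0]
ft_force: [-0.2, 0.4, 0.2]
grip_width: 0.0854
grasp_force: 0.0
```

```bash
python3 - <<'E'
from h import *
print(bot.get_obs()['eef_pos'])
go(.40,.07,.36)
go(.479,.3297,.25,.26)
E
```

```text
[ 0.30104809 -0.19833723  0.35758744]
delta_pos [0.9401, 0.1585, -0.0085] rows 5.720215653303938
y yaw -0.1862199838688487 j [-0.58 -0.06 -0.01  1.62 -0.    1.17]
delta_pos [1.8397, 0.2568, 0.3577] rows 11.350158620334133
y yaw -0.1862199838688487 j [-0.58 -0.06 -0.01  1.62 -0.    1.17]
turn about tool z -0.44621998386884876 norm -0.5681449291129047
```

jog_arm --deltas '[{"delta_pos":[0.94,0.158,0],"yaw":-0.57,"fingers":1},{"delta_pos":[0.94,0.158,0],"yaw":-0.57,"fingers":1},{"delta_pos":[0.94,0.158,0],"yaw":-0.57,"fingers":1},{"delta_pos":[0.94,0.158,0],"yaw":-0.57,"fingers":1},{"delta_pos":[0.94,0.158,0],"yaw":-0.57,"fingers":1},{"delta_pos":[0.94,0.158,0],"yaw":-0.57,"fingers":1},{"delta_pos":[0.94,0.158,0],"yaw":-0.57,"fingers":1}]'

```text
clock: 2.1
eef_pos: [0.4022, 0.07, 0.3563]
tool_rot: [0.609, 0.793, -0.0, -0.0]
ft_force: [-0.2, -0.9, -0.2]
grip_width: 0.0856
grasp_force: 0.0
```

```bash
python3 - <<'E'
from h import *
go(.479,.3297,.25,.26)
E
```

```text
delta_pos [0.7705, 0.4704, 0.3543] rows 5.818918922849879
y yaw 0.2601740717020584 j [0.17 0.04 0.09 1.62 0.   1.48]
turn about tool z 0.00017407170205840927 norm 0.00022163497468012392
```

jog_arm --deltas '[{"delta_pos":[0.77,0.47,0.354],"yaw":0,"fingers":1},{"delta_pos":[0.77,0.47,0.354],"yaw":0,"fingers":1},{"delta_pos":[0.77,0.47,0.354],"yaw":0,"fingers":1},{"delta_pos":[0.77,0.47,0.354],"yaw":0,"fingers":1},{"delta_pos":[0.77,0.47,0.354],"yaw":0,"fingers":1},{"delta_pos":[0.77,0.47,0.354],"yaw":0,"fingers":1},{"delta_pos":[0.77,0.47,0.354],"yaw":0,"fingers":1},{"delta_pos":[0.77,0.47,0.354],"yaw":0,"fingers":1}]'

```text
clock: 2.9
eef_pos: [0.479, 0.3256, 0.2496]
tool_rot: [0.611, 0.791, -0.002, -0.0]
ft_force: [0.4, 0.1, 0.8]
grip_width: 0.0855
grasp_force: 0.0
```

```bash
python3 - <<'E'
from h import *
go(.479,.3297,.107,.26)
s=cam('side'); save('s2.png',cv2.resize(s['image'][60:300,200:440],None,fx=2.5,fy=2.5,interpolation=cv2.INTER_CUBIC))
E
```

```text
delta_pos [0.0141, 0.0047, 0.4754] rows 2.853630663799437
y yaw 0.25517199502029436 j [ 0.6   0.4   0.27  1.45 -0.    1.91]
turn about tool z -0.004828004979705591 norm -0.006147206862339446
```

View pics/s2.png

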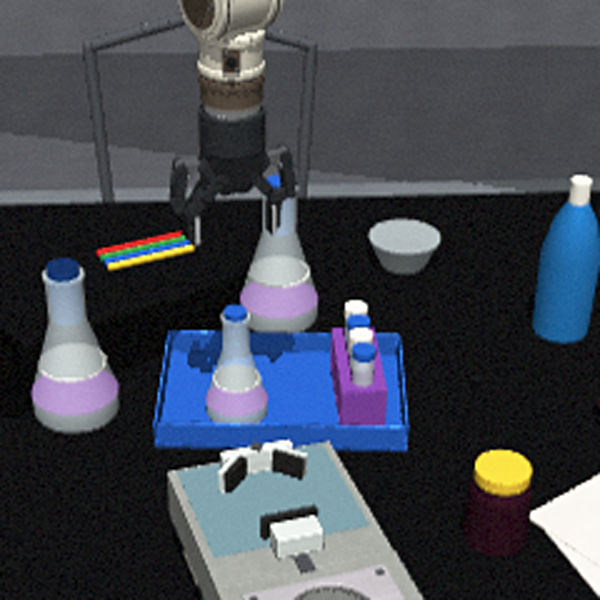

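The open fingers (side crop (195,235) and (275,225)) straddle the flask neck at (235,330). I go down now.

jog_arm --deltas '[{"delta_pos":[0,0,0.13],"yaw":0,"fingers":1},{"delta_pos":[0,0,0.24],"yaw":0,"fingers":1},{"delta_pos":[0,0,0.36],"yaw":0,"fingers":1},{"delta_pos":[0,0,0.475],"yaw":0,"fingers":1},{"delta_pos":[0,0,0.475],"yaw":0,"fingers":1},{"delta_pos":[0,0,0.475],"yaw":0,"fingers":1}]'

```text
clock: 3.55
eef_pos: [0.4789, 0.3261, 0.1101]
tool_rot: [0.612, 0.791, 0.0, 0.0]
ft_force: [0.8, -0.0, 1.1]
grip_width: 0.0853
grasp_force: 0.0
```

```bash
python3 - <<'E'
from h import *
go(.479,.3297,.107,.26)
E
```

```text
delta_pos [0.0115, 0.0034, 0.0104] rows 0.09516618904631576
y yaw 0.25464782953287335 j [ 0.6   0.47  0.02  1.11 -0.    1.91]
turn about tool z -0.00535217046712666 norm -0.006814595088909332
```

jog_arm --deltas '[{"delta_pos":[0.0115,0.0034,0.01],"yaw":0,"fingers":1},{"delta_pos":[0.0115,0.0034,0.01],"yaw":0,"fingers":0},{"delta_pos":[0.0115,0.0034,0.01],"yaw":0,"fingers":0},{"delta_pos":[0.0115,0.0034,0.01],"yaw":0,"fingers":0},{"delta_pos":[0.0115,0.0034,0.01],"yaw":0,"fingers":0},{"delta_pos":[0.0115,0.0034,0.01],"yaw":0,"fingers":0},{"delta_pos":[0.0115,0.0034,0.01],"yaw":0,"fingers":0},{"delta_pos":[0.0115,0.0034,0.01],"yaw":0,"fingers":0}]'

```text
clock: 4.35
eef_pos: [0.4788, 0.3316, 0.1063]
tool_rot: [0.611, 0.792, 0.001, 0.0]
ft_force: [0.3, 1.1, 5.4]
grip_width: 0.0328
grasp_force: 59.3
```

jog_arm --deltas '[{"delta_pos":[0,0,-0.08],"yaw":0,"fingers":0},{"delta_pos":[0,0,-0.2],"yaw":0,"fingers":0},{"delta_pos":[0,0,-0.33],"yaw":0,"fingers":0},{"delta_pos":[0,0,-0.45],"yaw":0,"fingers":0},{"delta_pos":[0,0,-0.58],"yaw":0,"fingers":0},{"delta_pos":[0,0,-0.66],"yaw":0,"fingers":0},{"delta_pos":[0,0,-0.66],"yaw":0,"fingers":0},{"delta_pos":[0,0,-0.66],"yaw":0,"fingers":0}]'

```text
clock: 5.15
eef_pos: [0.4779, 0.3311, 0.3024]
tool_rot: [0.611, 0.792, -0.001, -0.0]
ft_force: [0.3, -0.5, -2.0]
grip_width: 0.0327
grasp_force: 60.1
```

```bash
python3 - <<'E'
from h import *
o=bot.get_obs(); print(o['grip_width'],o['ft_force'])
go(PLACE[0],PLACE[1],.30,.0)
s=cam('side'); t=cam('top')
can=np.zeros((560,800,3),np.uint8)
can[:,:400]=cv2.resize(s['image'][60:228,230:350],(400,560),interpolation=cv2.INTER_CUBIC)
can[:400,400:]=cv2.resize(t['image'][220:320,160:260],(400,400),interpolation=cv2.INTER_CUBIC)
save('s3.png',can)
E
```

```text
0.03272153937818495 [ 0.27787872 -0.47851939 -1.98814423]
delta_pos [-1.1108, -0.1858, 0.0088] rows 6.757704059328218
y yaw 0.2570097115251231 j [0.61 0.4  0.41 1.58 0.   1.92]
turn about tool z 0.2570097115251231 norm 0.32723492809476323
```

View pics/s3.png

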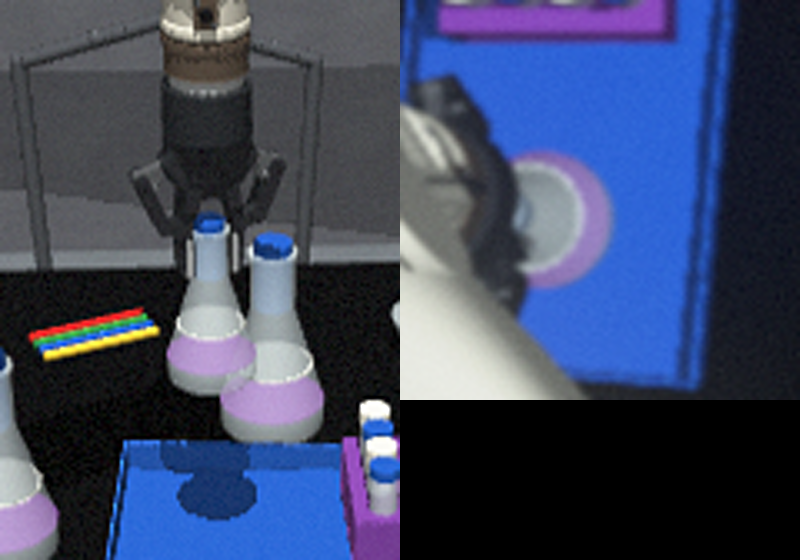

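The flask is held upright in the pads (side crop (210,300)). I carry it over.

jog_arm --deltas '[{"delta_pos":[-0.12,-0.02,0],"yaw":0.08,"fingers":0},{"delta_pos":[-0.24,-0.04,0],"yaw":0.16,"fingers":0},{"delta_pos":[-0.37,-0.06,0],"yaw":0.24,"fingers":0},{"delta_pos":[-0.5,-0.08,0],"yaw":0.327,"fingers":0},{"delta_pos":[-0.63,-0.105,0],"yaw":0.327,"fingers":0},{"delta_pos":[-0.76,-0.127,0],"yaw":0.327,"fingers":0},{"delta_pos":[-0.88,-0.147,0],"yaw":0.327,"fingers":0},{"delta_pos":[-0.96,-0.16,0],"yaw":0.327,"fingers":0},{"delta_pos":[-1,-0.167,0],"yaw":0.327,"fingers":0},{"delta_pos":[-1,-0.167,0],"yaw":0.327,"fingers":0}]'

```text
clock: 6.25
eef_pos: [0.5054, 0.0272, 0.3022]
tool_rot: [0.708, 0.706, -0.001, -0.001]
ft_force: [-0.0, -0.2, -1.3]
grip_width: 0.0327
grasp_force: 60.1
```

```bash
python3 - <<'E'
from h import *
go(PLACE[0],PLACE[1],.29,.0)
E
```

```text
delta_pos [-0.1087, 0.0114, 0.0405] rows 0.6994815857527942
y yaw -0.002367305362032016 j [0.05 0.24 0.18 1.52 0.   1.63]
turn about tool z -0.0023673053620321127 norm -0.003014146801402877
```

jog_arm --deltas '[{"delta_pos":[-0.05,0.006,0.02],"yaw":0,"fingers":0},{"delta_pos":[-0.1087,0.0114,0.04],"yaw":0,"fingers":0},{"delta_pos":[-0.1087,0.0114,0.04],"yaw":0,"fingers":0},{"delta_pos":[-0.1087,0.0114,0.04],"yaw":0,"fingers":0}]'

```text
clock: 6.65
eef_pos: [0.5092, -0.0037, 0.291]
tool_rot: [0.707, 0.707, -0.0, -0.001]
ft_force: [-0.3, -0.1, -2.2]
grip_width: 0.0329
grasp_force: 60.1
```

```bash
python3 - <<'E'
from h import *
go(PLACE[0],PLACE[1],.225,.0)
s=cam('side'); t=cam('top')
print([round(float(x),1) for c in(s,) for x in (c['cx'],c['cy'])])
for n,c in(('side',s),('top',t)):
    p=np.array([*PLACE,.2]); q=c['R']@p+c['t']; print(n,q[0]/q[2]*c['fx']+c['cx'],q[1]/q[2]*c['fy']+c['cy'])
# purple band in side: left/right edges per row
im=s['image'].astype(int); m=((im[...,0]-im[...,1]>18)&(im[...,2]-im[...,1]>18)&(im[...,0]>110)).astype(np.uint8)
m[:, :250]=0;m[:,380:]=0
n,l,st,ce=cv2.connectedComponentsWithStats(m); 
for k in range(1,n):
    if st[k][4]>60: print(st[k],ce[k])
im=t['image'].astype(int); m=((im[...,0]-im[...,1]>18)&(im[...,2]-im[...,1]>18)&(im[...,0]>110)).astype(np.uint8)
m[:, :250]=0;m[:,380:]=0
n,l,st,ce=cv2.connectedComponentsWithStats(m)
for k in range(1,n):
    if st[k][4]>30: print('top',st[k],ce[k])
can=np.zeros((560,800,3),np.uint8)
can[:,:400]=cv2.resize(s['image'][130:298,260:380],(400,560),interpolation=cv2.INTER_CUBIC)
can[:400,400:]=cv2.resize(t['image'][200:300,270:370],(400,400),interpolation=cv2.INTER_CUBIC)
save('s4.png',can)
E
```

```text
delta_pos [-0.0058, -0.0013, 0.2199] rows 1.3196165668407283
y yaw 0.0007310561189502718 j [-0.01  0.24  0.16  1.49  0.    1.56]
turn about tool z 0.0007310561189501907 norm 0.0009308095600679958
[318.5, 246.8]
side 309.81564809807173 236.24784050949808
top 336.8325498195458 261.4564128639192
[333 191  22  39 392] [343.42346939 214.64795918]
[295 228  31  15 339] [310.09734513 235.44837758]
```

View pics/s4.png

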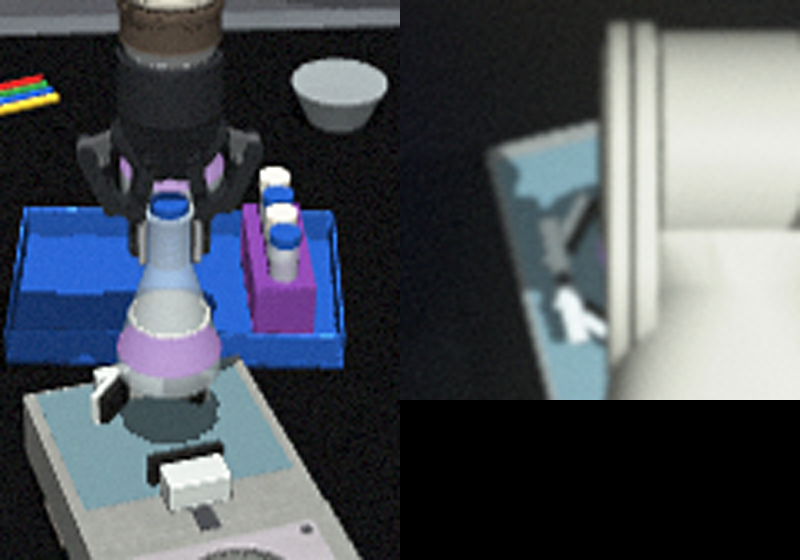

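```bash
python3 - <<'E'
from h import *
s=cam('side')
def proj(p): q=s['R']@np.array(p)+s['t']; return np.array([q[0]/q[2]*s['fx']+s['cx'],q[1]/q[2]*s['fy']+s['cy']])
def stop(im,x0,x1,y0,y1):
    a=im.astype(int)[y0:y1,x0:x1]; m=((a[...,2]-a[...,0]>90)).astype(np.uint8)
    n,l,st,ce=cv2.connectedComponentsWithStats(m); k=1+np.argmax(st[1:,4]); return ce[k]+[x0,y0],st[k]
def band(im,x0,x1,y0,y1):
    a=im.astype(int)[y0:y1,x0:x1]; m=((a[...,0]-a[...,1]>18)&(a[...,2]-a[...,1]>18)&(a[...,0]>110)).astype(np.uint8)
    n,l,st,ce=cv2.connectedComponentsWithStats(m); k=1+np.argmax(st[1:,4]); return ce[k]+[x0,y0],st[k]
i0=cv2.imread('pics/side0.png')[...,::-1]
a=stop(i0,284,303,176,192); b=band(i0,275,312,195,232); print(a,b)
c=stop(s['image'],298,325,182,200); d=band(s['image'],285,335,220,260); print(c,d)
o=bot.get_obs(); e=o['eef_pos']; print(e)
f0=np.array([.479,.3297])
for (m0,m1,h) in((a,c,.15),(b,d,.03)):
    bias=m0[0]-proj([*f0,.004+h]); dz=e[2]-.1063
    p=onz(s,*(m1[0]-bias),.004+h+dz); print('bias',bias,'flask now',p,'minus tcp',p[:2]-e[:2])
E
```

```text
(array([293.84313725, 184.70588235]), array([ 6,  6,  9,  7, 51], dtype=int32)) (array([294.24878049, 220.03902439]), array([  7,  19,  25,  12, 205], dtype=int32))
(array([310.63461538, 192.25      ]), array([ 8,  8, 10,  6, 52], dtype=int32)) (array([310.4272997 , 235.21958457]), array([ 10,   8,  32,  15, 337], dtype=int32))
[ 0.50953791 -0.00343278  0.29170392]
bias [0.46780995 0.60245141] flask now [ 0.50880948 -0.01280598  0.33940392] minus tcp [-0.00072843 -0.0093732 ]
bias [0.28605148 3.92382603] flask now [ 0.50919869 -0.01044188  0.21940392] minus tcp [-0.00033923 -0.00700909]
```

```bash
python3 - <<'E'
from h import *
from scipy.optimize import least_squares
s=cam('side'); W=cloud(s)
P=W[180:260,285:335].reshape(-1,3); P=P[~np.isnan(P[:,0])]
e=bot.get_obs()['eef_pos']; print(e)
P=P[(np.hypot(*(P[:,:2]-e[:2]).T)<.06)&(P[:,2]>.165)]
for lo in np.arange(.17,.36,.01):
    Q=P[(P[:,2]>=lo)&(P[:,2]<lo+.01)]
    if len(Q)<6: continue
    r=least_squares(lambda p:np.hypot(Q[:,0]-p[0],Q[:,1]-p[1])-p[2],[e[0],e[1],.03],loss='soft_l1',f_scale=.002).x
    print(round(lo,2),len(Q),Q[:,:2].min(0).round(4),Q[:,:2].max(0).round(4),r.round(4))
print('max z',np.sort(P[:,2])[-10:])
E
```

```text
[ 0.50955061 -0.00348162  0.29179572]
0.18 9 [ 0.4707 -0.0424] [5.444e-01 1.000e-04] [ 0.51   -0.0018  0.0392]
0.19 84 [ 0.4705 -0.0459] [ 0.5466 -0.0014] [ 0.5103 -0.0044  0.0394]
0.2 105 [ 0.4704 -0.0478] [0.5505 0.0022] [ 0.5105 -0.0045  0.0398]
0.21 119 [ 0.4705 -0.0489] [ 0.5504 -0.0045] [ 0.5107 -0.003   0.0391]
0.22 121 [ 0.4728 -0.0454] [ 0.545  -0.0019] [ 0.5102 -0.0046  0.0353]
0.23 114 [ 0.4761 -0.0448] [ 0.5422 -0.0043] [ 0.5101 -0.0054  0.0317]
0.24 98 [ 0.481  -0.0387] [0.5398 0.0011] [ 0.5104 -0.0052  0.0291]
0.25 97 [ 0.4836 -0.0367] [0.5364 0.0021] [ 0.5107 -0.0048  0.026 ]
0.26 78 [ 0.4864 -0.0363] [ 5.341e-01 -2.000e-04] [ 0.5102 -0.0059  0.0226]
0.27 74 [ 0.4887 -0.03  ] [ 0.5314 -0.0012] [ 0.5106 -0.006   0.0196]
0.28 62 [ 0.4913 -0.0271] [ 0.5286 -0.0085] [ 0.5102 -0.0055  0.017 ]
0.29 62 [ 0.4817 -0.0241] [ 0.5385 -0.006 ] [0.5094 0.0102 0.0301]
0.3 74 [ 0.4816 -0.024 ] [ 0.5383 -0.0074] [0.5097 0.0169 0.0378]
0.31 83 [ 0.4815 -0.0244] [ 0.5381 -0.0054] [0.5102 0.0189 0.0392]
0.32 82 [ 0.4795 -0.0246] [ 0.5404 -0.0012] [0.5098 0.0201 0.0403]
0.33 128 [ 0.4625 -0.0284] [0.5568 0.0083] [0.5131 0.4558 0.4714]
0.34 185 [ 0.4602 -0.0233] [0.5617 0.0106] [ 18.6086 970.2031 970.3842]
0.35 83 [ 0.4556 -0.026 ] [0.5636 0.0107] [0.5123 0.1784 0.1992]
max z [0.37564353 0.37568617 0.37572318 0.37659184 0.37705113 0.37794554
 0.3781985  0.37827573 0.37869677 0.37955243]
```

```bash
python3 - <<'E'
from h import *
s=cam('side'); W=cloud(s)
m=((abs(W[...,2]-.119)<.008)).astype(np.uint8); m[:, :255]=0; m[:,385:]=0; m[:225]=0; m[365:]=0
cs,_=cv2.findContours(m,cv2.RETR_CCOMP,cv2.CHAIN_APPROX_NONE)
k=max(cs,key=cv2.contourArea)[:,0]
P=np.array([onz(s,u,v,.118)[:2] for u,v in cv2.convexHull(k)[:,0]]).astype(np.float32)
r=cv2.minAreaRect(P); print(r)
for k in sorted(cs,key=cv2.contourArea)[-5:]:
    q=np.array([onz(s,u,v,.122)[:2] for u,v in k[:,0]]).astype(np.float32)
    if len(q)>20: print('contour',cv2.contourArea(k),cv2.fitEllipse(q))
print(O,PLACE,KNOB)
E
```

```text
((0.5251590609550476, -0.08202579617500305), (0.1914447844028473, 0.33637988567352295), 14.532771110534668)
contour 389.0 ((0.5243866443634033, -0.05090456083416939), (0.06954871118068695, 0.07929140329360962), 159.6306915283203)
contour 730.0 ((0.5520812273025513, -0.18708539009094238), (0.08607035130262375, 0.09027933329343796), 81.86088562011719)
contour 5984.0 ((0.526891827583313, -0.09365161508321762), (0.22384679317474365, 0.3748800456523895), 14.923416137695312)
[ 0.5263 -0.0742] [ 0.50872705 -0.00540907] [ 0.5535257  -0.18077749]
```

```bash
python3 - <<'E'
from h import *
for n in('top','side'):
    c=cam(n); W=cloud(c)
    h=cv2.cvtColor(c['image'],cv2.COLOR_RGB2HSV); 
    m=(abs(h[...,0].astype(int)-28)<7)&(h[...,1]>150)&(h[...,2]>120)&(abs(W[...,2]-.105)<.004)&(W[...,1]>-.2)&(W[...,1]<.2)
    v,u=np.nonzero(m); q=np.array([onz(c,a,b,.105)[:2] for a,b in zip(u,v)],np.float32)
    print(n,'jar',len(q),cv2.minEnclosingCircle(q),np.median(W[m],0), q.mean(0))
    # guard: light plate on z ~.122
    im=c['image'].astype(int); 
    D=(W[...,:2]-O); a=D@ex; b=D@ey
    g=(abs(a)<.1)&(b>-.175)&(b<-.04)&(W[...,2]>.112)&(im.min(-1)>150)
    v,u=np.nonzero(g); q=np.array([onz(c,p,r,.122)[:2] for p,r in zip(u,v)],np.float32); r=cv2.minAreaRect(q)
    print(n,'guard',r)
E
```

```text
top jar 390 ((0.7693689465522766, 0.06585504859685898), 0.03245405852794647) [0.76908248 0.06363833 0.10496796] [0.76901793 0.06519317]
top guard ((0.5515680313110352, -0.17518651485443115), (0.1882200986146927, 0.12305879592895508), 12.759872436523438)
side jar 221 ((0.768126904964447, 0.05780918896198273), 0.03435593098402023) [0.76836043 0.06038762 0.10376152] [0.7683013  0.05953615]
side guard ((0.5496740937232971, -0.17882007360458374), (0.1875094771385193, 0.12871921062469482), 14.116040229797363)
```

```bash
python3 - <<'E'
from h import *
for n in('top','side'):
    c=cam(n); W=cloud(c); D=(W[...,:2]-O); a=D@ex; b=D@ey
    g=(abs(W[...,2]-.1195)<.006)&(abs(a)<.11)&(abs(b)<.18)
    A=a[g];B=b[g]
    # edges: along strips, max/min extents medians
    def ext(X,Y,lo,hi,f): 
        r=[]
        for k in np.arange(lo,hi,.006):
            s=X[(Y>=k)&(Y<k+.006)]
            if len(s)>4: r.append(f(s))
        return np.median(r),len(r)
    print(n,'y max',ext(B,A,-.08,.08,np.max),'y min',ext(B,A,-.08,.08,np.min),'x max',ext(A,B,-.15,-.02,np.max),'x min',ext(A,B,-.15,-.02,np.min))
E
```

```text
top y max (np.float64(0.16389565093153916), 27) y min (np.float64(-0.16414663928347464), 27) x max (np.float64(0.09431741314812356), 19) x min (np.float64(-0.09413058838524352), 19)
side y max (np.float64(0.1314595179574515), 27) y min (np.float64(-0.16837374906732533), 27) x max (np.float64(0.09286911036887785), 22) x min (np.float64(-0.09613203577774367), 22)
```

jog_arm --deltas '[{"delta_pos":[-0.0163,-0.0077,0.03],"yaw":0,"fingers":0},{"delta_pos":[-0.0163,-0.0077,0.1],"yaw":0,"fingers":0},{"delta_pos":[-0.0163,-0.0077,0.16],"yaw":0,"fingers":0},{"delta_pos":[-0.0163,-0.0077,0.205],"yaw":0,"fingers":0},{"delta_pos":[-0.0163,-0.0077,0.225],"yaw":0,"fingers":0},{"delta_pos":[-0.0163,-0.0077,0.225],"yaw":0,"fingers":0},{"delta_pos":[-0.0163,-0.0077,0.225],"yaw":0,"fingers":0}]'

```text
clock: 7.8
eef_pos: [0.5074, -0.0093, 0.2245]
tool_rot: [0.707, 0.707, 0.0, 0.0]
ft_force: [0.2, 0.1, -1.1]
grip_width: 0.033
grasp_force: 60.1
```

jog_arm --deltas '[{"delta_pos":[0,0,0.005],"yaw":0,"fingers":0},{"delta_pos":[0,0,0.008],"yaw":0,"fingers":0},{"delta_pos":[0,0,0.008],"yaw":0,"fingers":0}]'

```text
clock: 8.1
eef_pos: [0.5073, -0.0091, 0.222]
tool_rot: [0.707, 0.707, 0.0, 0.0]
ft_force: [-0.4, -0.1, -1.0]
grip_width: 0.0328
grasp_force: 60.1
```

jog_arm --deltas '[{"delta_pos":[0,0,0.003],"yaw":0,"fingers":0},{"delta_pos":[0,0,0.006],"yaw":0,"fingers":0},{"delta_pos":[0,0,0.006],"yaw":0,"fingers":0}]'

```text
clock: 8.4
eef_pos: [0.5074, -0.0092, 0.2204]
tool_rot: [0.707, 0.707, 0.0, 0.0]
ft_force: [-0.4, 0.1, 0.7]
grip_width: 0.033
grasp_force: 60.2
```

jog_arm --deltas '[{"delta_pos":[0,0,0.003],"yaw":0,"fingers":0},{"delta_pos":[0,0,0.003],"yaw":0,"fingers":0},{"delta_pos":[0,0,0.003],"yaw":0,"fingers":0}]'

```text
clock: 8.7
eef_pos: [0.5075, -0.0092, 0.2203]
tool_rot: [0.707, 0.707, 0.001, 0.001]
ft_force: [-1.0, 0.6, 6.7]
grip_width: 0.0329
grasp_force: 60.8
```

jog_arm --deltas '[{"delta_pos":[0,0,-0.003],"yaw":0,"fingers":1},{"delta_pos":[0,0,-0.003],"yaw":0,"fingers":1},{"delta_pos":[0,0,-0.003],"yaw":0,"fingers":1},{"delta_pos":[0,0,-0.003],"yaw":0,"fingers":1},{"delta_pos":[0,0,-0.003],"yaw":0,"fingers":1},{"delta_pos":[0,0,-0.06],"yaw":0,"fingers":1},{"delta_pos":[0,0,-0.16],"yaw":0,"fingers":1},{"delta_pos":[0,0,-0.3],"yaw":0,"fingers":1},{"delta_pos":[-0.1,0,-0.4],"yaw":0,"fingers":1},{"delta_pos":[-0.25,0,-0.4],"yaw":-0.18,"fingers":1},{"delta_pos":[-0.4,0,-0.4],"yaw":-0.36,"fingers":1},{"delta_pos":[-0.55,0.1,-0.4],"yaw":-0.54,"fingers":1}]'

```text
clock: 9.9
eef_pos: [0.5318, -0.1698, 0.3404]
tool_rot: [0.54, 0.841, -0.0, 0.0]
ft_force: [2.3, 0.7, 0.0]
grip_width: 0.0852
grasp_force: 0.0
```

```bash
cat > fl.py <<'E'
from h import *
from scipy.optimize import least_squares
def flask(show=True):
    c=cam('top'); W=cloud(c); D=W[...,:2]-PLACE
    P=W[(np.hypot(D[...,0],D[...,1])<.06)&(W[...,2]>.15)&(W[...,2]<.3)]
    for lo in np.arange(.15,.27,.015):
        Q=P[(P[:,2]>=lo)&(P[:,2]<lo+.015)]
        if len(Q)<6: continue
        r=least_squares(lambda p:np.hypot(Q[:,0]-p[0],Q[:,1]-p[1])-p[2],[*PLACE,.03],loss='soft_l1',f_scale=.002).x
        d=r[:2]-PLACE; print(round(lo,3),len(Q),r.round(4),'shaker dx,dy mm',(d@ex*1e3).round(1),(d@ey*1e3).round(1))
    return c
E
python3 - <<'E'
from fl import *
c=flask(); save('t5.png',cv2.resize(c['image'][190:320,270:450],(800,578),interpolation=cv2.INTER_CUBIC))
go(KNOB[0]-.0015,KNOB[1]-.002,.25,1.55)
E
```

```text
0.15 155 [ 0.5097 -0.0089  0.0352] shaker dx,dy mm 0.1 -3.6
0.165 137 [ 0.5096 -0.0088  0.0302] shaker dx,dy mm -0.0 -3.5
0.18 107 [ 0.5098 -0.009   0.0258] shaker dx,dy mm 0.2 -3.7
0.195 73 [ 0.5103 -0.0095  0.0216] shaker dx,dy mm 0.5 -4.4
0.21 17 [ 0.5106 -0.0101  0.0193] shaker dx,dy mm 0.7 -5.0
0.255 128 [ 0.509  -0.0091  0.0152] shaker dx,dy mm -0.6 -3.6
0.27 80 [ 0.5093 -0.0078  0.0098] shaker dx,dy mm -0.0 -2.4
delta_pos [-0.0397, 0.0392, 0.2883] rows 1.7618872680440791
y yaw 0.43002749001999174 j [-0.32  0.36  0.44  1.65 -0.    0.83]
turn about tool z -1.1199725099800082 norm -1.425993288722843
```

View pics/t5.png

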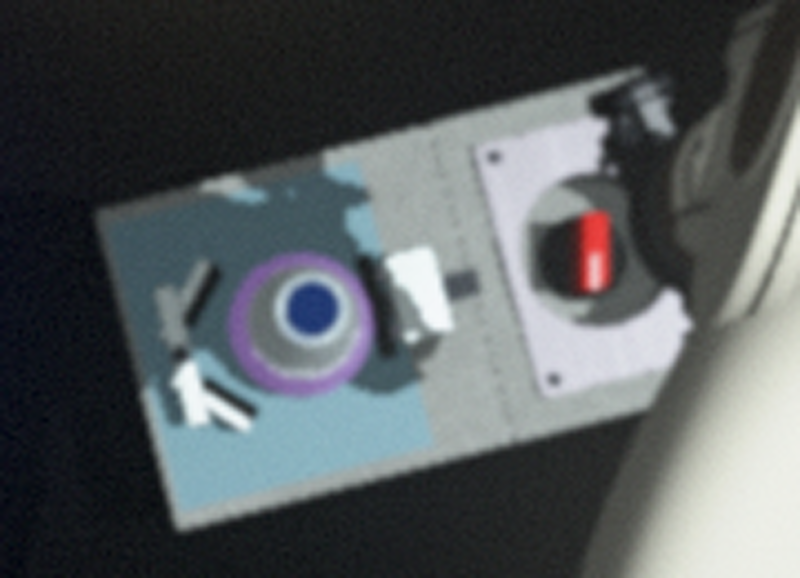

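Top view: the flask stands at crop (305,320), upright between the V-jaw at (200,340) and the pad at (382,305). It sits a little towards the pad, but it is on the deck with its stopper top at 0.27. The knob is at crop (595,250) and unmoved. Next is the knob.

jog_arm --deltas '[{"delta_pos":[-0.02,0.03,0.05],"yaw":-0.18,"fingers":0.5},{"delta_pos":[-0.04,0.035,0.1],"yaw":-0.36,"fingers":0.5},{"delta_pos":[-0.04,0.037,0.15],"yaw":-0.54,"fingers":0.5},{"delta_pos":[-0.04,0.037,0.2],"yaw":-0.72,"fingers":0.5},{"delta_pos":[-0.04,0.037,0.25],"yaw":-0.9,"fingers":0.5},{"delta_pos":[-0.04,0.037,0.28],"yaw":-1,"fingers":0.5},{"delta_pos":[-0.04,0.037,0.28],"yaw":-1,"fingers":0.5}]'

```text
clock: 10.65
eef_pos: [0.5478, -0.1745, 0.253]
tool_rot: [0.18, 0.984, 0.0, -0.002]
ft_force: [-0.8, 1.0, -0.2]
grip_width: 0.0426
grasp_force: 0.0
```

jog_arm --deltas '[{"delta_pos":[0,0,0],"yaw":-0.19,"fingers":0.5},{"delta_pos":[0,0,0],"yaw":-0.38,"fingers":0.5},{"delta_pos":[0,0,0],"yaw":-0.425,"fingers":0.5},{"delta_pos":[0,0,0],"yaw":-0.425,"fingers":0.5}]'

```text
clock: 11.05
eef_pos: [0.5491, -0.1749, 0.2556]
tool_rot: [0.015, 1.0, -0.0, 0.0]
ft_force: [-0.0, 0.4, -0.4]
grip_width: 0.0427
grasp_force: 0.0
```

```bash
python3 - <<'E'
from h import *
go(.552,-.1815,.135,1.55); go(.552,-.1815,.084,1.55)
s=cam('side'); save('s6.png',cv2.resize(s['image'][180:360,260:460],(660,594),interpolation=cv2.INTER_CUBIC))
E
```

```text
delta_pos [-0.0101, -0.0215, 0.4022] rows 2.4172811219006225
y yaw 1.5404445546539745 j [-0.31  0.39  0.27  1.45  0.   -0.28]
turn about tool z -0.009555445346025593 norm -0.012166370882115356
delta_pos [-0.0099, -0.0214, 0.5722] rows 3.436008179683091
y yaw 1.5404445546539745 j [-0.31  0.39  0.27  1.45  0.   -0.28]
turn about tool z -0.009555445346025593 norm -0.012166370882115356
```

View pics/s6.png

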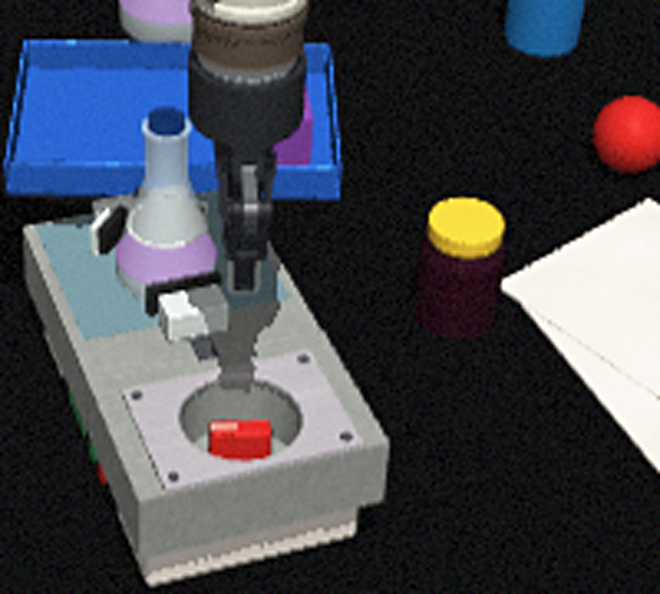

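The fingers (side crop (243,260)) line up in x with the knob at (241,438). The flask stands between the jaws at (165,250).

jog_arm --deltas '[{"delta_pos":[-0.01,-0.0215,0.12],"yaw":-0.012,"fingers":0.5},{"delta_pos":[-0.01,-0.0215,0.25],"yaw":-0.012,"fingers":0.5},{"delta_pos":[-0.01,-0.0215,0.36],"yaw":-0.012,"fingers":0.5},{"delta_pos":[-0.01,-0.0215,0.4],"yaw":-0.012,"fingers":0.5},{"delta_pos":[-0.01,-0.0215,0.4],"yaw":-0.012,"fingers":0.5},{"delta_pos":[-0.01,-0.0215,0.4],"yaw":-0.012,"fingers":0.5}]'

```text
clock: 11.7
eef_pos: [0.5526, -0.1818, 0.1366]
tool_rot: [0.01, 1.0, -0.0, 0.001]
ft_force: [-0.1, -0.0, 0.7]
grip_width: 0.0426
grasp_force: 0.0
```

```bash
python3 - <<'E'
from h import *
go(.552,-.1815,.084,1.55)
E
```

```text
delta_pos [0.0025, 0.0011, 0.1753] rows 1.0520753710539295
y yaw 1.5513524692828249 j [-0.32  0.45  0.06  1.18 -0.   -0.3 ]
turn about tool z 0.001352469282824842 norm 0.0017220173739321938
```

jog_arm --deltas '[{"delta_pos":[0.002,0.001,0.05],"yaw":0,"fingers":0.5},{"delta_pos":[0.002,0.001,0.1],"yaw":0,"fingers":0.5},{"delta_pos":[0.002,0.001,0.15],"yaw":0,"fingers":0.5},{"delta_pos":[0.002,0.001,0.172],"yaw":0,"fingers":0.5},{"delta_pos":[0.002,0.001,0.172],"yaw":0,"fingers":0.5}]'

```text
clock: 12.2
eef_pos: [0.5515, -0.1813, 0.0842]
tool_rot: [0.009, 1.0, -0.0, 0.001]
ft_force: [0.6, 0.4, 0.2]
grip_width: 0.0429
grasp_force: 0.0
```

jog_arm --deltas '[{"delta_pos":[0,0,0],"yaw":0,"fingers":0},{"delta_pos":[0,0,0],"yaw":0,"fingers":0},{"delta_pos":[0,0,0],"yaw":0,"fingers":0},{"delta_pos":[0,0,0],"yaw":0,"fingers":0},{"delta_pos":[0,0,0],"yaw":0,"fingers":0}]'

```text
clock: 12.7
eef_pos: [0.552, -0.1812, 0.0851]
tool_rot: [0.009, 1.0, -0.0, 0.001]
ft_force: [-1.1, 0.9, 6.8]
grip_width: 0.0153
grasp_force: 59.6
```

```bash
cat > st.py <<'E'
from h import *
o=bot.get_obs(); R=Ro.from_quat(o['tool_rot']).as_matrix(); y=np.arctan2(R[1,1],R[0,1])
print('F',o['ft_force'].round(2) if hasattr(o['ft_force'],'round') else o['ft_force'],'T',np.round(o['ft_torque'],3),'yyaw',round(y,4),'knob',round(YAW+np.pi/2-y,3),'j6',round(o['joint_pos'][5],3),'tau6',round(o['tau'][5],3),np.round(o['eef_pos'],4),'w',round(o['grip_width'],4),o['clock'])
E
python3 st.py
```

```text
F [-1.08  0.9   6.76] T [ 0.304  0.144 -0.127] yyaw 1.552 knob 0.269 j6 -0.299 tau6 -0.137 [ 0.552  -0.1812  0.0851] w 0.0153 12.7
```

jog_arm --deltas '[{"delta_pos":[0,0,0],"yaw":0.12,"fingers":0},{"delta_pos":[0,0,0],"yaw":0.24,"fingers":0},{"delta_pos":[0,0,0],"yaw":0.36,"fingers":0},{"delta_pos":[0,0,0],"yaw":0.48,"fingers":0},{"delta_pos":[0,0,0],"yaw":0.6,"fingers":0}]'

```text
clock: 13.2
eef_pos: [0.552, -0.181, 0.085]
tool_rot: [0.244, 0.97, 0.0, 0.001]
ft_force: [-0.3, 2.2, 5.9]
grip_width: 0.0151
grasp_force: 59.6
```

```bash
python3 st.py
```

```text
F [-0.26  2.19  5.92] T [0.344 0.117 0.198] yyaw 1.0781 knob 0.743 j6 0.176 tau6 -0.558 [ 0.552 -0.181  0.085] w 0.0151 13.2
```

jog_arm --deltas '[{"delta_pos":[0,0,0],"yaw":0.12,"fingers":0},{"delta_pos":[0,0,0],"yaw":0.24,"fingers":0}]'

```text
clock: 13.4
eef_pos: [0.5521, -0.1809, 0.0851]
tool_rot: [0.334, 0.943, 0.0, 0.001]
ft_force: [0.1, 2.1, 5.6]
grip_width: 0.0151
grasp_force: 59.6
```

```bash
python3 st.py
```

```text
F [0.07 2.09 5.64] T [0.395 0.112 0.254] yyaw 0.8896 knob 0.931 j6 0.364 tau6 -0.558 [ 0.5521 -0.1809  0.0851] w 0.0151 13.4
```

jog_arm --deltas '[{"delta_pos":[0,0,0],"yaw":0.12,"fingers":0},{"delta_pos":[0,0,0],"yaw":0.24,"fingers":0}]'

```text
clock: 13.6
eef_pos: [0.5521, -0.1809, 0.0851]
tool_rot: [0.421, 0.907, 0.001, 0.001]
ft_force: [-0.4, 2.3, 6.3]
grip_width: 0.0154
grasp_force: 59.5
```

```bash
python3 st.py
```

```text
F [-0.43  2.27  6.33] T [0.362 0.142 0.217] yyaw 0.7012 knob 1.12 j6 0.553 tau6 -0.558 [ 0.5521 -0.1809  0.0851] w 0.0154 13.6
```

jog_arm --deltas '[{"delta_pos":[0,0,0],"yaw":0.12,"fingers":0},{"delta_pos":[0,0,0],"yaw":0.24,"fingers":0}]'

```text
clock: 13.8
eef_pos: [0.5522, -0.1808, 0.085]
tool_rot: [0.505, 0.863, 0.001, 0.001]
ft_force: [0.2, 2.2, 6.1]
grip_width: 0.0151
grasp_force: 59.5
```

```bash
python3 st.py
```

```text
F [0.22 2.23 6.09] T [0.387 0.105 0.208] yyaw 0.5128 knob 1.308 j6 0.741 tau6 -0.558 [ 0.5522 -0.1808  0.085 ] w 0.0151 13.8
```

jog_arm --deltas '[{"delta_pos":[0,0,0],"yaw":0.12,"fingers":0},{"delta_pos":[0,0,0],"yaw":0.24,"fingers":0}]'

```text
clock: 14.0
eef_pos: [0.5523, -0.1808, 0.0851]
tool_rot: [0.584, 0.812, 0.001, 0.001]
ft_force: [0.5, 2.2, 6.0]
grip_width: 0.0149
grasp_force: 59.5
```

```bash
python3 st.py
```

```text
F [0.45 2.19 5.97] T [0.385 0.162 0.235] yyaw 0.3243 knob 1.497 j6 0.93 tau6 -0.558 [ 0.5523 -0.1808  0.0851] w 0.0149 14.0
```

jog_arm --deltas '[{"delta_pos":[0,0,0],"yaw":0.12,"fingers":0},{"delta_pos":[0,0,0],"yaw":0.24,"fingers":0}]'

```text
clock: 14.2
eef_pos: [0.5523, -0.1808, 0.0851]
tool_rot: [0.657, 0.753, 0.001, 0.001]
ft_force: [0.4, 2.5, 5.7]
grip_width: 0.015
grasp_force: 59.5
```

```bash
python3 st.py
```

```text
F [0.44 2.49 5.74] T [0.431 0.088 0.198] yyaw 0.1358 knob 1.685 j6 1.118 tau6 -0.558 [ 0.5523 -0.1808  0.0851] w 0.015 14.2
```

jog_arm --deltas '[{"delta_pos":[0,0,0],"yaw":0.12,"fingers":0},{"delta_pos":[0,0,0],"yaw":0.24,"fingers":0}]'

```text
clock: 14.4
eef_pos: [0.5524, -0.1807, 0.085]
tool_rot: [0.725, 0.688, 0.001, 0.001]
ft_force: [0.6, 2.3, 5.3]
grip_width: 0.0147
grasp_force: 59.5
```

```bash
python3 st.py; python3 -c "
from fl import *
flask()"
```

```text
F [0.65 2.26 5.33] T [0.424 0.057 0.258] yyaw -0.0527 knob 1.874 j6 1.307 tau6 -0.558 [ 0.5524 -0.1807  0.085 ] w 0.0147 14.4
0.15 174 [0.5065 0.0024 0.0351] shaker dx,dy mm -0.2 8.1
0.165 125 [0.5063 0.003  0.03  ] shaker dx,dy mm -0.2 8.8
0.18 105 [0.5069 0.0027 0.0257] shaker dx,dy mm 0.3 8.3
0.195 69 [0.5075 0.0023 0.0216] shaker dx,dy mm 0.7 7.8
0.21 20 [0.5086 0.0019 0.0194] shaker dx,dy mm 1.7 7.1
0.255 126 [0.5066 0.0029 0.0152] shaker dx,dy mm 0.0 8.6
0.27 82 [0.507  0.0032 0.0099] shaker dx,dy mm 0.5 8.7
```

The jaw is already sliding the flask at the expected rate, and torque is still just drag. I continue in equal steps.

jog_arm --deltas '[{"delta_pos":[0,0,0],"yaw":0.12,"fingers":0},{"delta_pos":[0,0,0],"yaw":0.24,"fingers":0}]'

```text
clock: 14.65
eef_pos: [0.5525, -0.1808, 0.0851]
tool_rot: [0.787, 0.617, 0.001, 0.001]
ft_force: [0.4, 2.8, 5.8]
grip_width: 0.0151
grasp_force: 59.4
```

```bash
python3 st.py
```

```text
F [0.45 2.84 5.75] T [0.438 0.042 0.22 ] yyaw -0.2411 knob 2.062 j6 1.495 tau6 -0.571 [ 0.5525 -0.1808  0.0851] w 0.0151 14.65
```

jog_arm --deltas '[{"delta_pos":[0,0,0],"yaw":0.12,"fingers":0},{"delta_pos":[0,0,0],"yaw":0.24,"fingers":0}]'

```text
clock: 14.85
eef_pos: [0.5525, -0.1808, 0.0851]
tool_rot: [0.842, 0.54, 0.002, 0.001]
ft_force: [0.7, 2.9, 5.4]
grip_width: 0.0149
grasp_force: 59.4
```

```bash
python3 st.py
```

```text
F [0.72 2.9  5.38] T [0.514 0.024 0.223] yyaw -0.4297 knob 2.251 j6 1.684 tau6 -0.559 [ 0.5525 -0.1808  0.0851] w 0.0149 14.85
```

jog_arm --deltas '[{"delta_pos":[0,0,0],"yaw":0.12,"fingers":0},{"delta_pos":[0,0,0],"yaw":0.24,"fingers":0}]'

```text
clock: 15.05
eef_pos: [0.5526, -0.1808, 0.0851]
tool_rot: [0.889, 0.459, 0.002, 0.001]
ft_force: [1.4, 2.1, 4.9]
grip_width: 0.0152
grasp_force: 59.4
```

```bash
python3 st.py
```

```text
F [1.44 2.14 4.89] T [ 0.431 -0.019  0.247] yyaw -0.6182 knob 2.439 j6 1.872 tau6 -0.559 [ 0.5526 -0.1808  0.0851] w 0.0152 15.05
```

jog_arm --deltas '[{"delta_pos":[0,0,0],"yaw":0.12,"fingers":0},{"delta_pos":[0,0,0],"yaw":0.24,"fingers":0}]'

```text
clock: 15.25
eef_pos: [0.5527, -0.1808, 0.0851]
tool_rot: [0.928, 0.373, 0.002, 0.001]
ft_force: [1.1, 1.5, 5.5]
grip_width: 0.0149
grasp_force: 59.4
```

```bash
python3 st.py; python3 -c "
from fl import *
flask()"
```

```text
F [1.09 1.5  5.52] T [ 0.492 -0.08   0.205] yyaw -0.8066 knob 2.627 j6 2.06 tau6 -0.529 [ 0.5527 -0.1808  0.0851] w 0.0149 15.25
0.15 170 [0.5054 0.007  0.0355] shaker dx,dy mm -0.1 12.8
0.165 139 [0.5053 0.0079 0.0301] shaker dx,dy mm -0.0 13.8
0.18 106 [0.5055 0.0077 0.0257] shaker dx,dy mm 0.1 13.5
0.195 72 [0.5059 0.0074 0.0216] shaker dx,dy mm 0.5 13.1
0.21 19 [0.5061 0.0071 0.0187] shaker dx,dy mm 0.5 12.8
0.255 129 [0.5056 0.0071 0.0151] shaker dx,dy mm 0.1 12.9
0.27 75 [0.5044 0.0076 0.0095] shaker dx,dy mm -0.9 13.7
```

jog_arm --deltas '[{"delta_pos":[0,0,0],"yaw":0.12,"fingers":0}]'

```text
clock: 15.4
eef_pos: [0.5527, -0.1809, 0.0851]
tool_rot: [0.944, 0.33, 0.002, 0.001]
ft_force: [1.9, 1.6, 5.8]
grip_width: 0.0154
grasp_force: 59.5
```

```bash
python3 st.py
```

```text
F [1.95 1.59 5.81] T [ 0.438 -0.034  0.235] yyaw -0.8989 knob 2.72 j6 2.153 tau6 -0.775 [ 0.5527 -0.1809  0.0851] w 0.0154 15.4
```

jog_arm --deltas '[{"delta_pos":[0,0,0],"yaw":0.12,"fingers":0}]'

```text
clock: 15.5
eef_pos: [0.5528, -0.1809, 0.0851]
tool_rot: [0.959, 0.284, 0.002, 0.001]
ft_force: [2.6, 1.8, 5.1]
grip_width: 0.0149
grasp_force: 59.5
```

```bash
python3 st.py; python3 -c "
from fl import *
flask()"
```

```text
F [2.65 1.8  5.14] T [ 0.497 -0.135  0.273] yyaw -0.9942 knob 2.815 j6 2.248 tau6 -0.486 [ 0.5528 -0.1809  0.0851] w 0.0149 15.5
0.15 174 [0.5054 0.0076 0.0351] shaker dx,dy mm -0.0 13.4
0.165 130 [0.5052 0.0082 0.03  ] shaker dx,dy mm -0.1 14.1
0.18 107 [0.5054 0.0077 0.0257] shaker dx,dy mm 0.0 13.5
0.195 66 [0.506  0.0073 0.0219] shaker dx,dy mm 0.5 13.0
0.21 24 [0.5057 0.0072 0.0186] shaker dx,dy mm 0.2 12.9
0.255 128 [0.5052 0.0078 0.015 ] shaker dx,dy mm -0.2 13.7
0.27 77 [0.505  0.0074 0.0098] shaker dx,dy mm -0.5 13.3
```

Vision shows the flask stopped against the V-jaw at knob angle about 2.5. Torque has been rising since then, so I am about 0.28 rad into pressing. I go roughly 0.1 rad more.

jog_arm --deltas '[{"delta_pos":[0,0,0],"yaw":0.06,"fingers":0},{"delta_pos":[0,0,0],"yaw":0.125,"fingers":0}]'

```text
clock: 15.75
eef_pos: [0.5528, -0.1809, 0.0851]
tool_rot: [0.971, 0.238, 0.002, 0.001]
ft_force: [1.8, 1.9, 5.1]
grip_width: 0.0149
grasp_force: 59.4
```

```bash
python3 st.py
```

```text
F [1.85 1.88 5.15] T [ 0.424 -0.141  0.323] yyaw -1.0906 knob 2.911 j6 2.344 tau6 -0.115 [ 0.5528 -0.1809  0.0851] w 0.0149 15.75
```

jog_arm --deltas '[{"delta_pos":[0,0,0],"yaw":0,"fingers":0.45},{"delta_pos":[0,0,0],"yaw":0,"fingers":0.45},{"delta_pos":[0,0,0],"yaw":0,"fingers":0.45},{"delta_pos":[0,0,0],"yaw":0,"fingers":0.45},{"delta_pos":[0,0,-0.06],"yaw":0,"fingers":0.45},{"delta_pos":[0,0,-0.15],"yaw":0,"fingers":0.45},{"delta_pos":[0,0,-0.28],"yaw":0,"fingers":0.45},{"delta_pos":[0,0,-0.42],"yaw":0,"fingers":0.45},{"delta_pos":[0,0,-0.56],"yaw":0,"fingers":0.45},{"delta_pos":[0,0,-0.7],"yaw":0,"fingers":0.45},{"delta_pos":[0,0,-0.7],"yaw":0,"fingers":0.45}]'

```text
clock: 16.85
eef_pos: [0.5535, -0.1822, 0.3006]
tool_rot: [0.971, 0.238, 0.005, 0.003]
ft_force: [0.7, -0.8, -0.3]
grip_width: 0.0382
grasp_force: 0.0
```

```bash
python3 - <<'E'
from fl import *
c=flask(); s=cam('side'); can=np.zeros((600,800,3),np.uint8)
can[:,:400]=cv2.resize(s['image'][180:360,260:380],(400,600)); can[:300,400:]=cv2.resize(c['image'][200:320,290:450],(400,300)); can[300:,400:]=cv2.resize(s['image'],(400,300)); save('end.png',can)
R=((s['image'][...,0]>130)&(s['image'][...,1]<70)&(s['image'][...,2]<70)); R[:300]=0;R[335:]=0;R[:,:310]=0;R[:,355:]=0
v,u=np.nonzero(R); q=np.array([onz(s,a,b,.112)[:2] for a,b in zip(u,v)],np.float32); print(cv2.minAreaRect(q), bot.get_obs()['eef_pos'])
E
```

```text
0.15 176 [0.5056 0.0076 0.0355] shaker dx,dy mm 0.1 13.4
0.165 133 [0.5052 0.0082 0.0301] shaker dx,dy mm -0.1 14.1
0.18 109 [0.5054 0.0081 0.0258] shaker dx,dy mm 0.1 13.9
0.195 71 [0.5059 0.0074 0.0217] shaker dx,dy mm 0.5 13.1
0.21 21 [0.5065 0.0067 0.0192] shaker dx,dy mm 0.8 12.3
0.255 116 [0.505  0.0081 0.0154] shaker dx,dy mm -0.3 14.1
0.27 91 [0.5061 0.0077 0.0102] shaker dx,dy mm 0.7 13.3
((0.5519697666168213, -0.19375017285346985), (0.045163288712501526, 0.04127603769302368), 85.24281311035156) [ 0.55149603 -0.18146931  0.29447001]
```

View pics/end.png

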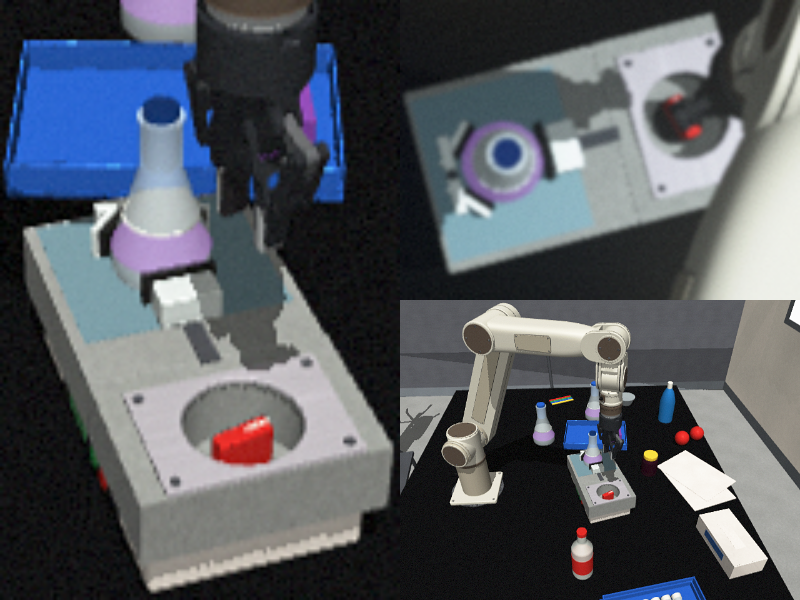

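The flask sits upright against both V faces at top crop (500,160). The pad touches it at (545,155), the knob bar is turned to about 27°, and the hand is clear.

```bash
python3 -c "
from h import *
print(bot.job_done())"
```

```text
the job is handed in; nothing more can be done
None
```

The flask stands on the deck, clamped between the jaws at an estimated 12 N (firm is 8 to 20 N); the hand is clear, nothing else was seen to move, and the job is handed in at about 17 s (no verdict came back).

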